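Close the service hatch of a pottery wheel

ROBOT

A 6-joint arm with a two-finger parallel gripper is mounted at the origin on the work surface. World frame = base frame: x ahead of the robot, y to its left, z up, the work surface at z = 0. Lengths are in m, angles in rad, forces in N, time in s.
With the tool pointing down it reaches from about 0.4 to 0.825 m from the base axis. Payload 7 kg.
Tool frame: the origin (TCP) lies at the very end of the fingers, on their centre line; the grasp point (between the pads) lies 19 mm behind it; z points along the fingers, x is the direction in which the jaws open and shut, and the axes are right-handed (so a half turn about z gives the same grasp; the last joint's range is limited). The gripper opens to 85 mm and grips with 20 to 120 N. Pads are 22 mm wide; open, the fingers measure 114 mm over their backs; the gripper's body (76 mm by 85 mm) begins 54 mm behind the grasp point. The pads swing forward as they close: fully open they stand 13 mm farther back than shut.
Start: joints at [-0.89, 0.359, 0.012, 0, -1.224, -0.288], TCP at [0.258, -0.624, 0.231] pointing down, gripper open.
Joint ranges: [-3.07, 3.07], [-1.43, 2.12], [-1.02, 1.25], [-3.03, 1.67], [-3.05, -0], [-3.03, 3.03]. Speed limits (rad/s): [2.39, 2.39, 3.01, 3.14, 3.14, 3.14].

INTERFACE

Orientations are given as a unit quaternion [x, y, z, w].
In Python, from plant import env, camera, get_calibration gives the robot as it stands. The module is installed in compiled form; this text tells all that it offers.
- The arm moves only by the shell command python3 -m inch 'ROWS' [OPENING] [FORCE]. ROWS is JSON, a list of rows, each a list of 4 numbers: the shift along the tool's x, y, z in mm, then the turn about the tool's z in degrees. In form: [[x, y, z, yaw], ...]. A call has 1 to 20 rows; each row is the pose to reach, as a shift and turn from the pose measured when the call began, along the tool's axes at that moment; what a row does not reach only later rows make up. A row lasts 1/8 s, in which the tool goes at most 62.5 mm and 10.7 degrees, less where a joint would pass 70% of its speed; a pose out of reach is approached as far as the arm can. A call with a gripper value outside its range is refused whole. OPENING is the closure, from 0 (fully open) to 1 (shut), set as the call begins (- or left out, the last holds). The fingers move at their own pace and stop on an object; FORCE is the grip in N (left out, the last holds). Time passes only in rows, so rows that repeat a pose let the fingers close. It gives the time, the measured TCP pose, the force and the opening at its end, in the units of the state.
- env.get_obs(): the state, without advancing time (a new reading comes with each control period).
- camera(name): name is "scene" or "top" or "wrist"; returns (picture, depth): 420x560x3 uint8, red, green, blue; 420x560 float32, m along the optical axis (not along the pixel's ray), 0 where there is no reading.
- get_calibration(name): a dict with "camera_matrix" (3x3 intrinsics, pixels), "k1" (the pictures are not rectified: a ray, as slopes to the right and down, at radius r is drawn at 1 + k1 r^2 times it, then the intrinsics apply), "extrinsics" (4x4, takes a point from camera to world coordinates). Camera axes: x right, y up, looking along -z (the intrinsics and any distortion apply to the point x, -y, -z); pixel columns grow to the right and rows downward; lengths in m; the calibration is good to about 2 mm. A picture is of the moment at which its call begins: read the wrist's pose just before it. get_calibration takes no time and is no camera call; for the wrist camera it gives the pose at the moment of the call.
- env.job_done(): hands the job in, once; it reports no verdict.
The state is a dict: "clock": time; "joint_pos": joint angles; "joint_velocities": joint speeds; "tau": joint torques, N m; "tool_pos": TCP position; "tcp_rot": TCP orientation; "force": force on the tool from outside, world axes, zero at the start; "torque": the same for the moment, N m; "width": finger opening in m.
Only numpy, scipy, OpenCV 4.12 (cv2) and the standard library are available. Lean on these libraries where they do the work, as an engineer would, in place of code of your own. Each camera call takes 0.05 s, during which the arm holds its last target. There are 200 camera calls.

TASK

Close the service hatch of the tabletop pottery wheel. While the loose hatch cover is still lying on the bench, turn the orange quarter-turn fastener so that its wing lines up with the two red marks; then fit the cover square on the hatch with its slot over the wing, press it down firmly against the rubber seal until it is flush on the frame, and finish still holding it pressed there with the gripper, without disturbing the pots and tools.

Things in the scene. Friction and masses are not known exactly. Their poses are not given: they have to be found in the camera images.
- wheel: White tabletop pottery wheel, fixed, left or right of the middle. Sizes in mm. Origin on the bench under the centre of its service hatch (a 160 (x) by 110 (y) opening in the flat case top, 90 above the bench); x points to the round aluminium wheel head (axis 185 from the hatch, 160 across, top 120 above the bench). Case: x -105 to +288, y +-113.
- frame: The flat white rim of the case round the hatch, 90 above the bench, on which the cover must rest; same origin and axes as wheel.
- hatch (a point): Centre of the hatch opening at the level of the frame's top face (90 above the bench); axes as wheel. The closed cover has its origin here and the same axes.
- seal (a joint): Black sprung rubber seal, a rectangle 156 by 104 just inside the hatch edge, 5 mm proud of the frame at 0; reads metres of squeeze, 0.005 with the cover flush. It pushes up with 6.5 N at 0, 11.5 N when flush: about 8 to 10 N of push is needed besides the cover's weight, and the cover rises again if let go.
- stud (a joint): Turn of the fastener, rad about the vertical, growing anticlockwise seen from above. At 0 its wing lies along the wheel's y axis, in line with the two red marks and with the slot of the fitted cover; it starts at 0.8 to 1.45, so turn it clockwise. No stop at 0 (it runs on to -0.5); it stays where it is left (0.06 N m).
- wing (a point): Centre of the top of the fastener's orange wing (white line along it), at hatch x -62, y 0, its top 26 above the frame. The wing is 36 long, 9 thick, 18 high, its underside 8 above the frame, on a shank 8 thick. This frame's y axis runs along the wing and turns with it.
- cover: Loose teal hatch cover, plate 180 (x) by 130 (y) by 6 thick, about 300 g, lying on the bench with its handle up. Origin at the centre of its underside. A slot 16 (x) by 44 (y) goes through it with its centre at x -62, y 0, so it fits one way round only. The wing passes the slot only when lined up to about 8 degrees.
- handle (a point): Centre of the top of the cover's black bar handle, 36 above the underside of the cover; the bar is 70 long along the cover's x, 14 thick, 30 high, at the middle of the plate.
- bowl: bystander: clay bowl, 110 across, 45 high, standing loose on the wheel head; leave alone (mm; origin under its middle).
- cup_a: bystander: clay cup, 68 across, 85 high; leave alone (mm; origin under its middle).
- jar: bystander: glass glaze jar, 60 across, 85 high; leave alone (mm; origin under its middle).
- brush: bystander: brush, about 200 long, lying flat; leave alone (mm; origin under its middle).
- cup_b: bystander: dark clay cup, 72 across, 100 high; leave alone (mm; origin under its middle).
- bowl_big: bystander: blue bowl, 150 across, 70 high; leave alone (mm; origin under its middle).
- turner: bystander: spatula, about 200 long, lying flat; leave alone (mm; origin under its middle).
There are look-alikes about, which are no part of the job. Several things have the shape of the cover; the one meant has the colours described above.

How it is judged:
On the way, in this order (a step that is already met when the one before it is completed fails the run):
1. the fastener's wing is lined up with the marks while the cover is still lying on the bench (value of joint stud between -0.15 and 0.15 rad and height (world z) of cover below 0.01 m and horizontal distance between cover and hatch above 0.2 m), for 0.2 s.
2. the cover sits over the wing and is pressed down flush on the frame (value of joint stud between -0.15 and 0.15 rad and x of cover in the frame of hatch between -0.006 and 0.006 m and y of cover in the frame of hatch between -0.01 and 0.01 m and z of cover in the frame of hatch between -0.003 and 0.0015 m and angle between the x axis of cover and the x axis of hatch, either way round below 0.1 rad and value of joint seal above 0.0042 m and contact force between cover and frame above 1 N and contact force between the fingers and cover above 4 N), for 0.2 s.
At the end, for the whole second after the job is handed in: Wing within 0.15 rad of the marks; cover over it within 0.1 rad, 6 mm (x) and 10 mm (y) of the hatch, within 1.5 mm of the frame and bearing on it with over 1 N, seal squeezed over 4.2 mm; at rest, still held or pressed by the fingers (over 4 N) (all of step 2 and linear speed of cover below 0.02 m/s); the arm keeps its last pose, push and grip.
It fails at once if a bystander pot, jar or tool is moved by more than 25 mm (distance of any of bowl, cup_a, jar, brush, cup_b, bowl_big, turner from where it was at the start of the episode above 0.025 m).
It also fails if it takes over 61 s, if anything falls off the work surface, if the arm or the gripper's body presses on something with over 40 N, if the wrist force passes 120 N, or if a joint passes its speed limit or range.

## Working session

There is one attempt and no reset: what is moved stays moved. The work goes in short steps, Python scripts to look and compute and a shell command to move; the robot and the scene stay as the last step left them, time stands still between calls to the robot, and variables do not carry over. Pictures are saved under pics/ and viewed, about 8 in all and at most 12, crops included, and the job is handed in when it is done.

```bash
mkdir -p pics; cat > h.py <<'E'
import numpy as np, cv2
from plant import env, camera, get_calibration
from scipy.spatial.transform import Rotation as R
def shot(n):
    c=get_calibration(n); im,d=camera(n); return im,d,c
def rays(c,uv):
    K=np.array(c["camera_matrix"]);E=np.array(c["extrinsics"])
    uv=np.atleast_2d(np.float64(uv)).reshape(-1,1,2)
    p=cv2.undistortPoints(uv,K,np.array([c["k1"],0,0,0,0.])).reshape(-1,2)
    d=np.c_[p[:,0],-p[:,1],-np.ones(len(p))]@E[:3,:3].T
    return E[:3,3],d
def onplane(c,uv,z):
    o,d=rays(c,uv); return o+d*((z-o[2])/d[:,2])[:,None]
def project(c,P):
    K=np.array(c["camera_matrix"]);E=np.array(c["extrinsics"])
    q=(np.atleast_2d(P)-E[:3,3])@E[:3,:3]
    s=np.c_[q[:,0]/-q[:,2],-q[:,1]/-q[:,2]]; s=s*(1+c["k1"]*(s**2).sum(1))[:,None]
    return s@K[:2,:2].T+K[:2,2]
def save(n,im): cv2.imwrite("pics/"+n,im[...,::-1])
E
python3 - <<'E'
from h import *
import pickle
o=env.get_obs(); print({k:np.round(v,3) for k,v in o.items()})
ims=[]
for n in("scene","top"):
    im,d,c=shot(n); ims.append(im); pickle.dump((im,d,c),open(n+".pkl","wb")); print(n,np.round(c["extrinsics"],3).tolist(),c["k1"])
for i,n in zip(ims,("scene","top")): save(n+"0.png",cv2.resize(i,(800,600)))
E
```

```text
{'clock': np.float64(0.0), 'joint_pos': array([-0.89 ,  0.359,  0.011, -0.   , -1.224, -0.288]), 'joint_velocities': array([ 0.001, -0.001,  0.   , -0.002,  0.   ,  0.002]), 'tau': array([ 2.0000e-03, -5.8333e+01,  2.9343e+01,  6.9370e+00, -6.0000e-03,
        0.0000e+00]), 'tool_pos': array([ 0.258, -0.623,  0.23 ]), 'tcp_rot': array([ 0.556,  0.831,  0.   , -0.001]), 'force': array([-0.202, -0.376, -0.418]), 'torque': array([-0.04 ,  0.01 , -0.055]), 'width': np.float64(0.085)}
scene [[-0.099, -0.829, 0.55, 1.208], [0.995, -0.076, 0.065, 0.074], [-0.012, 0.553, 0.833, 1.189], [0.0, 0.0, 0.0, 1.0]] -0.14547446254053004
top [[0.019, 0.981, -0.195, 0.182], [-1.0, 0.022, 0.014, 0.02], [0.018, 0.194, 0.981, 1.781], [0.0, 0.0, 0.0, 1.0]] -0.003158286258026822
```

View pics/top0.png

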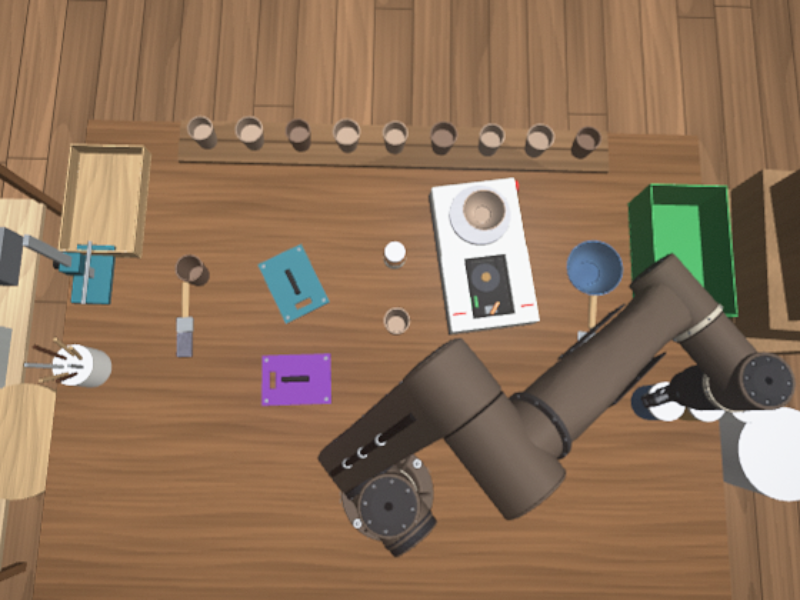

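View pics/scene0.png

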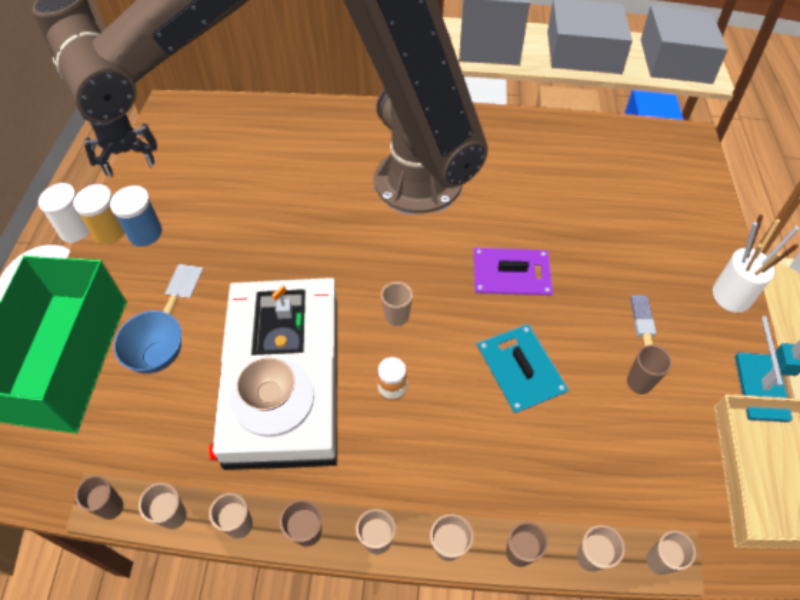

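Top view (800x600): teal plate with black bar and slot at (293,283), purple look-alike at (297,380), and a teal machine at (92,275), which is fixed. The cover meant is the teal one at (293,283). The hatch is at (490,285) with the orange wing near (492,308) and the red marks at (459,313) and (527,305).

```bash
cat > m.py <<'E'
from h import *
import pickle
def hsv(im): return cv2.cvtColor(im,cv2.COLOR_RGB2HSV)
def blobs(m,amin=4):
    n,l,s,ce=cv2.connectedComponentsWithStats(m.astype(np.uint8)); 
    return sorted([(int(s[i,4]),ce[i],l==i) for i in range(1,n) if s[i,4]>=amin],key=lambda b:-b[0])
def masks(im):
    h=hsv(im).astype(int);H,S,V=h[...,0],h[...,1],h[...,2]
    return dict(teal=(H>88)&(H<102)&(S>150)&(V>90),red=((H<6)|(H>174))&(S>130)&(V>120),orange=(H>7)&(H<16)&(S>190)&(V>150))
E
python3 - <<'E'
from m import *
zs=dict(teal=.006,red=.09,orange=.116)
for n in("scene","top"):
    im,d,c=pickle.load(open(n+".pkl","rb")); M=masks(im)
    for k in M:
        for a,ce,l in blobs(M[k])[:5]:
            p=onplane(c,ce,zs[k])[0]
            print(n,k,a,ce.round(1),p.round(4))
            if k=="teal" and abs(p[1]-.25)<.12 and a>300:
                cn=max(cv2.findContours(l.astype(np.uint8),0,1)[0],key=cv2.contourArea)
                pw=onplane(c,cn.reshape(-1,2),.006)[:,:2]
                r=cv2.minAreaRect((pw*1000).astype(np.float32)); print("   rect mm",np.round(r[0],1),np.round(r[1],1),r[2])
    if n=="top":
        a=cv2.resize(im[160:260,160:260],(400,400),interpolation=2);b=cv2.resize(im[120:240,290:390],(400,480),interpolation=2)[:400]
        save("crop.png",np.hstack([a,b]))
E
```

```text
scene teal 1821 [365.4 258.5] [0.5496 0.2646 0.006 ]
   rect mm [542.1 262.9] [176.6 127.3] 27.84130096435547
scene teal 635 [529.1 261.9] [0.5198 0.7907 0.006 ]
scene teal 240 [551.1 251.9] [0.4771 0.8776 0.006 ]
scene teal 222 [538.2 289.5] [0.6149 0.8021 0.006 ]
scene red 35 [148.1 317.1] [ 0.8284 -0.3213  0.09  ]
scene orange 20 [195.2 204.8] [ 0.4746 -0.2588  0.116 ]
scene orange 6 [269.3 269.7] [ 0.6689 -0.0134  0.116 ]
top teal 4 [ 54.5 172.5] [0.628  0.8503 0.006 ]
top red 13 [361.7 129.2] [ 0.8037 -0.3289  0.09  ]
top red 5 [370. 213.] [ 0.4806 -0.3539  0.09  ]
top red 4 [322.5 219. ] [ 0.4546 -0.1792  0.09  ]
```

View pics/crop.png

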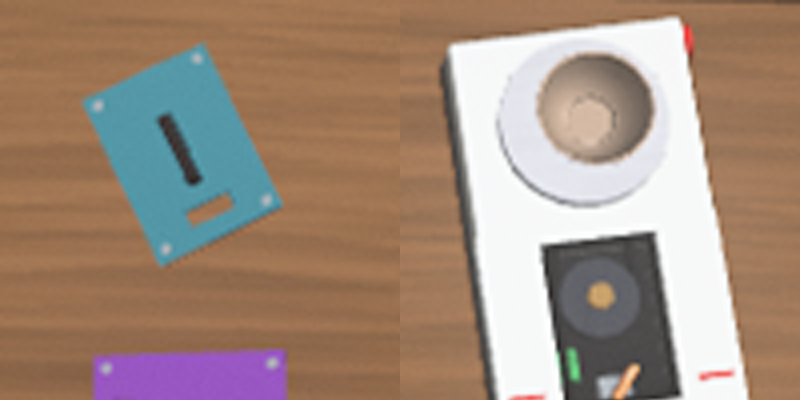

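The crop confirms it: a teal plate with a black bar at (180,150), and its slot at (210,208) on the robot side, so cover +x points up-left. The wing is about 50° off the marks, and the marks are at (525,398) and (716,376).

```bash
cat >> h.py <<'E'
def wrap(a): return (a+90)%180-90
def to(P,phi=None,half=True):
    "shift/turn in tool axes to reach TCP P with tool x at world angle phi (deg)"
    o=env.get_obs(); T=R.from_quat(o["tcp_rot"]).as_matrix()
    s=T.T@(np.array(P)-o["tool_pos"])*1000; ph=np.degrees(np.arctan2(T[1,0],T[0,0]))
    t=0 if phi is None else (wrap(ph-phi) if half else (ph-phi+180)%360-180)
    print("to",s.round(1),"turn",round(t,1),"| now",o["tool_pos"].round(4),"phi",round(ph,1),"tilt",np.round(T[:,2],3),"q6",o["joint_pos"][5].round(2),"t",o["clock"].round(2))
E
python3 - <<'E'
from h import *
o=env.get_obs(); c=get_calibration("wrist"); T=R.from_quat(o["tcp_rot"]).as_matrix()
E=np.array(c["extrinsics"]); print((T.T@(E[:3,3]-o["tool_pos"])).round(3),(T.T@E[:3,:3]).round(2).tolist(),c["camera_matrix"])
to([.468,-.267,.27],98.5); to([.468,-.267,.27],8.5)
E
```

```text
[-0.001 -0.085 -0.142] [[1.0, 0.0, -0.0], [-0.0, -0.95, -0.33], [-0.0, 0.33, -0.95]] [[373.32395611   0.         280.71575236]
 [  0.         373.32395611 202.54729142]
 [  0.           0.           1.        ]]Traceback (most recent call last):
  File "<stdin>", line 4, in <module>
  File "h.py", line 26, in to
    print("to",s.round(1),"turn",round(t,1),"| now",o["tool_pos"].round(4),"phi",round(ph,1),"tilt",np.round(T[:,2],3),"q6",o["joint_pos"][5].round(2),"t",o["clock"].round(2))
                                                                                                                                                           ^^^^^^^^^^^^^^^^
AttributeError: 'float' object has no attribute 'round'
```

```bash
sed -i 's/o\["joint_pos"\]\[5\].round(2)/np.round(o["joint_pos"][5],2)/; s/o\["clock"\].round(2)/np.round(o["clock"],2)/' h.py
python3 - <<'E'
from h import *
to([.468,-.267,.25],98.5)
E
```

```text
to [248.8 330.2 -19.2] turn 14.0 | now [ 0.2582 -0.6232  0.2305] phi 112.5 tilt [-0.001  0.001 -1.   ] q6 -0.29 t 0.1
```

```bash
python3 -m inch '[[30,40,-19,2],[60,80,-19,4],[90,120,-19,6],[120,160,-19,8],[150,200,-19,10],[180,240,-19,12],[210,280,-19,14],[249,330,-19,14],[249,330,-19,14],[249,330,-19,14]]' 0 
python3 - <<'E'
from m import *
to([.468,-.267,.25],98.5)
im,d,c=shot("wrist"); pickle.dump((im,d,c),open("w1.pkl","wb")); save("w1.png",im)
E
```

```text
clock: 1.35
tool_pos: [0.4677, -0.2666, 0.2496]
tcp_rot: [0.652, 0.758, 0.0, -0.001]
force: [-0.4, -0.6, -0.9]
width: 0.0854
to [-0.5  0.2 -0.4] turn 0.1 | now [ 0.4677 -0.2666  0.2496] phi 98.6 tilt [-0.001  0.001 -1.   ] q6 -1.27 t 1.35
```

View pics/w1.png

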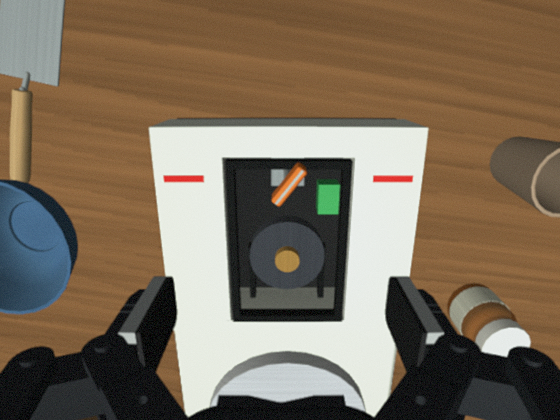

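Wrist view: red marks at (184,179) and (393,179), wing centred at about (289,185), leaning up-right. The hatch opening spans (224..354, 158..322).

```bash
cat >> m.py <<'E'
def line(im,sub,c,z):
    ys,xs=np.nonzero(sub); P=onplane(c,np.c_[xs,ys],z)[:,:2]; m=P.mean(0)
    r=cv2.minAreaRect((P*1000).astype(np.float32)); 
    u=np.linalg.svd(P-m,full_matrices=False)[2][0]
    return m,np.degrees(np.arctan2(u[1],u[0]))%180,np.round(r[1],1),np.array(r[0])/1000
def wheel(im,c):
    M=masks(im); rd=sorted([b for b in blobs(M["red"],60)][:2],key=lambda b:b[1][0])
    p=np.array([line(im,b[2],c,.09)[3] for b in rd]); mid=p.mean(0); v=p[1]-p[0]
    v=v*np.sign(v[1]); th=np.degrees(np.arctan2(v[1],v[0]))-90
    hx=np.array([np.cos(np.radians(th)),np.sin(np.radians(th))])
    print("marks",p.round(4).tolist(),"sep",np.linalg.norm(v).round(4),"wing ctr",mid.round(4),"wheel yaw",th.round(2),"hatch",(mid+.062*hx).round(4))
    h=hsv(im).astype(int); o=[b for b in blobs((h[...,0]>5)&(h[...,0]<20)&(h[...,1]>150)&(h[...,2]>120),20)]
    return mid,th
E
python3 - <<'E'
from m import *
im,d,c=pickle.load(open("w1.pkl","rb")); mid,th=wheel(im,c)
uv=project(c,[*mid,.116])[0]; x,y=uv.astype(int); print(uv)
h=hsv(im).astype(int); roi=np.zeros(h.shape[:2],bool); roi[y-30:y+30,x-30:x+30]=1
wh=roi&(h[...,2]>200)&(h[...,1]<150)
og=roi&(h[...,0]>3)&(h[...,0]<20)&(h[...,1]>170)
for n,m,z in(("white",wh,.116),("orange|white",wh|og,.116)):
    b=blobs(m,10); print(n,[q[0] for q in b]); L=line(im,b[0][2],c,z); print(L)
y0,x0=y-40,x-40
s=im[y0:y0+80,x0:x0+80]; print(np.median(d[wh]))
# opening edge: dark blob on frame plane
dk=h[...,2]<110
# shape fit from case edges: left/right red-mark-level white case borders
E
```

```text
marks [[0.4779, -0.3489], [0.4517, -0.1745]] sep 0.1764 wing ctr [ 0.4648 -0.2617] wheel yaw 8.56 hatch [ 0.5261 -0.2524]
[288.62246871 187.28405455]
white [130, 32]
(array([ 0.4644421 , -0.26134985]), np.float64(151.0807510303785), array([ 3.2, 32.9]), array([ 0.46476068, -0.2615575 ]))
orange|white [570, 32]
(array([ 0.4622599 , -0.26232554]), np.float64(153.24542177460572), array([11.5, 38. ]), array([ 0.46257086, -0.26233395]))
0.28887963
```

```bash
python3 - <<'E'
from h import *
to([.4646,-.2616,.100],61.1)
E
```

```text
to [  5.7  -1.8 149.6] turn 37.4 | now [ 0.4674 -0.2672  0.2496] phi 98.5 tilt [-0.001  0.001 -1.   ] q6 -1.27 t 1.4
```

```bash
python3 -m inch '[[6,-2,20,10],[6,-2,40,20],[6,-2,60,30],[6,-2,80,37.5],[6,-2,100,37.5],[6,-2,115,37.5],[6,-2,125,37.5],[6,-2,135,37.5],[6,-2,142,37.5],[6,-2,147,37.5],[6,-2,149,37.5],[6,-2,149.5,37.5],[6,-2,149.5,37.5]]' 0.5 20
python3 - <<'E'
from m import *
to([.4646,-.2616,.100],61.1)
im,d,c=shot("wrist"); save("w2.png",im)
E
```

```text
clock: 3.02
tool_pos: [0.4645, -0.2613, 0.1003]
tcp_rot: [0.862, 0.508, -0.0, -0.001]
force: [0.8, 0.3, -0.9]
width: 0.0427
to [-0.2  0.2  0.3] turn -0.1 | now [ 0.4645 -0.2613  0.1003] phi 61.0 tilt [-0.001  0.001 -1.   ] q6 -1.93 t 3.02
```

View pics/w2.png

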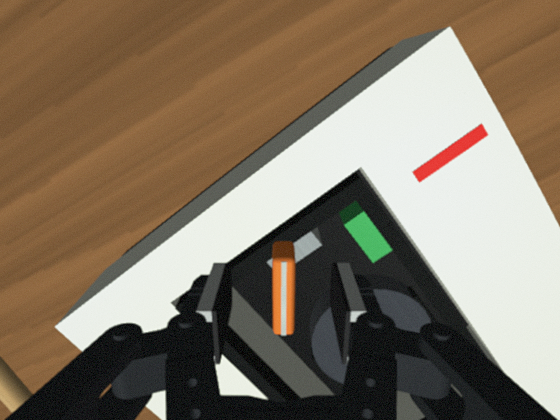

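The jaws straddle the wing squarely (wing at (284,295), between fingers at (212,310) and (350,310)). Next I close and turn clockwise.

```bash
python3 -m inch '[[0,0,0,0],[0,0,0,0],[0,0,0,0],[0,0,0,0],[0,0,0,8],[0,0,0,16],[0,0,0,24],[0,0,0,32],[0,0,0,40],[0,0,0,47],[0,0,0,52],[0,0,0,52.5],[0,0,0,52.5],[0,0,0,52.5]]' 1 30
python3 -m inch '[[0,0,0,0],[0,0,0,0],[0,0,0,0],[0,0,-10,0],[0,0,-30,0],[0,0,-70,0],[0,0,-110,0],[0,0,-150,-10],[0,0,-150,-20],[0,0,-150,-30],[0,0,-150,-40],[0,0,-150,-50],[0,0,-150,-60],[0,0,-150,-70],[0,0,-150,-80],[0,0,-150,-90],[0,0,-150,-90]]' 0.5
python3 - <<'E'
from m import *
to([.4646,-.2616,.25],98.5)
im,d,c=shot("wrist"); pickle.dump((im,d,c),open("w3.pkl","wb")); mid,th=wheel(im,c)
x,y=project(c,[*mid,.116])[0].astype(int)
h=hsv(im).astype(int); roi=np.zeros(h.shape[:2],bool); roi[y-30:y+30,x-30:x+30]=1
wh=roi&(h[...,2]>200)&(h[...,1]<150)
L=line(im,blobs(wh,10)[0][2],c,.116); print(L,"stud deg",L[1]-90-th)
save("w3.png",im[100:340,130:450])
E
```

```text
clock: 4.82
tool_pos: [0.4651, -0.2606, 0.1006]
tcp_rot: [0.997, 0.074, 0.0, -0.001]
force: [1.0, 6.3, 2.8]
width: 0.0081
clock: 6.95
tool_pos: [0.465, -0.261, 0.2513]
tcp_rot: [0.653, 0.757, 0.001, -0.0]
force: [0.9, 0.7, 0.8]
width: 0.0431
to [-0.5 -0.5  1.3] turn -0.1 | now [ 0.465  -0.261   0.2513] phi 98.4 tilt [ 0.001  0.002 -1.   ] q6 -1.28 t 6.95
marks [[0.4775, -0.3487], [0.4518, -0.1744]] sep 0.1762 wing ctr [ 0.4646 -0.2616] wheel yaw 8.41 hatch [ 0.526  -0.2525]
(array([ 0.46477148, -0.26154162]), np.float64(98.43314218442653), array([ 2.4, 33.4]), array([ 0.4648049, -0.2620209])) stud deg 0.019542795928671808
```

View pics/w3.png

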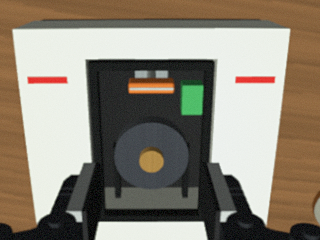

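The wing is lined up (stud ≈ 0.02°; wing at (151,87) level with marks at (47,80) and (255,80)). Now the cover.

```bash
python3 - <<'E'
from h import *
to([.542,.263,.25],117.8)
E
```

```text
to [507.4 151.7   2.2] turn -19.5 | now [ 0.465  -0.261   0.2512] phi 98.3 tilt [ 0.001  0.002 -1.   ] q6 -1.28 t 7.0
```

```bash
python3 -m inch '[[25,8,0,0],[65,20,0,-2],[110,33,0,-4],[155,47,0,-6],[200,60,0,-8],[245,74,0,-10],[290,87,0,-12],[335,100,0,-14],[380,114,0,-16],[425,127,0,-18],[465,140,0,-19.5],[490,147,0,-19.5],[507,152,0,-19.5],[507,152,0,-19.5],[507,152,0,-19.5]]' 0.3
cat >> m.py <<'E'
def cover(im,c,z=.006,rois=None):
    t=blobs(masks(im)["teal"],500)[0][2].astype(np.uint8)
    cn=max(cv2.findContours(t,0,1)[0],key=cv2.contourArea); f=np.zeros_like(t); cv2.drawContours(f,[cn],-1,1,-1)
    P=onplane(c,cn.reshape(-1,2),z)[:,:2]*1000; r=cv2.minAreaRect(P.astype(np.float32))
    print("cover rect",np.round(r,2) if 0 else (np.round(r[0],1),np.round(r[1],1),round(r[2],2)))
    return t,f
E
python3 - <<'E'
from m import *
to([.542,.263,.25],117.8)
im,d,c=shot("wrist"); pickle.dump((im,d,c),open("w4.pkl","wb")); save("w4.png",im)
t,f=cover(im,c)
h=hsv(im).astype(int)
for a,ce,l in blobs((f==1)&(t==0),40)[:8]:
    v=np.median(h[l][:,2]); z=.036 if v<70 else .006; L=line(im,l,c,z); print(a,ce.round(0),"V",v,L[0].round(4),round(L[1],2),L[2],L[3].round(4))
E
```

```text
clock: 8.88
tool_pos: [0.5423, 0.2618, 0.2523]
tcp_rot: [0.517, 0.856, 0.001, -0.0]
force: [-0.1, 0.0, 0.1]
width: 0.0595
to [1.2 0.3 2.3] turn -0.1 | now [0.5423 0.2618 0.2523] phi 117.7 tilt [ 0.001  0.002 -1.   ] q6 -1.86 t 8.88
cover rect (array([537.9, 263.7]), array([176.5, 127.2]), 28.02)
848 [284.  95.] V 165.0 [0.4835 0.2344] 117.5 [19.6 45.5] [0.4831 0.2346]
822 [318. 195.] V 169.0 [0.5591 0.3167] 69.59 [63.5 52.7] [0.5581 0.3147]
795 [246. 163.] V 169.0 [0.5645 0.2311] 34.31 [64.5 53.1] [0.5555 0.2328]
138 [231.  80.] V 184.0 [0.4947 0.1805] 167.43 [11.6 13.3] [0.495  0.1802]
132 [313. 165.] V 168.0 [0.5331 0.2955] 133.32 [20.1 33.2] [0.5339 0.2958]
130 [338.  79.] V 187.5 [0.4447 0.2742] 105.86 [11.5 12.1] [0.4444 0.2744]
48 [231. 143.] V 168.0 [0.5516 0.2077] 72.79 [10.4 10.5] [0.551  0.2074]
44 [254. 146.] V 168.0 [0.544 0.231] 136.98 [ 6.1 17.7] [0.5437 0.2313]
```

View pics/w4.png

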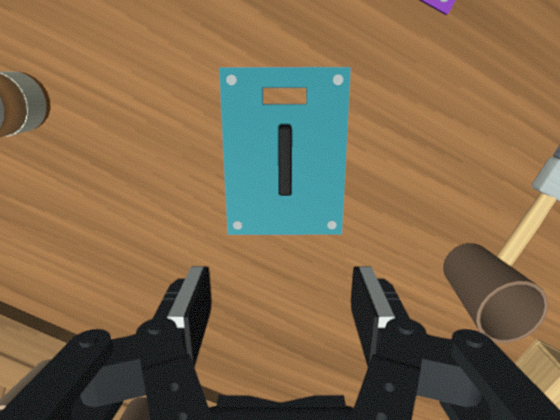

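Wrist view: the teal cover spans (220..350, 67..236), with its handle at (285,160) and slot at (285,96). The dark cup is at right (500,290), clear of the fingers.

```bash
python3 - <<'E'
from m import *
im,d,c=pickle.load(open("w4.pkl","rb")); h=hsv(im).astype(int)
m=h[...,2]<50; m[:110]=0; m[210:]=0; m[:,:250]=0; m[:,320:]=0
print(line(im,blobs(m,100)[0][2],c,.036), d[150:170,284].mean())
to([.538,.2637,.009],118)
E
```

```text
(array([0.53289465, 0.26118669]), np.float64(28.456656066764744), array([68.9, 11.1]), array([0.53667053, 0.26273898])) 0.3652299
to [  3.4  -3.3 243.5] turn -0.3 | now [0.5423 0.2617 0.2525] phi 117.7 tilt [ 0.001  0.002 -1.   ] q6 -1.86 t 8.93
```

```bash
python3 -m inch '[[3.5,-3.3,40,-0.3],[3.5,-3.3,80,-0.3],[3.5,-3.3,120,-0.3],[3.5,-3.3,155,-0.3],[3.5,-3.3,185,-0.3],[3.5,-3.3,205,-0.3],[3.5,-3.3,220,-0.3],[3.5,-3.3,230,-0.3],[3.5,-3.3,238,-0.3],[3.5,-3.3,242,-0.3],[3.5,-3.3,243.5,-0.3],[3.5,-3.3,243.5,-0.3]]' 0.3
python3 -m inch '[[0,0,0,0],[0,0,0,0],[0,0,0,0],[0,0,0,0],[0,0,0,0],[0,0,0,0],[0,0,0,0]]' 1 80
python3 -c "
from h import *
to([.526,-.2525,.18],98.45)"
```

```text
clock: 10.42
tool_pos: [0.5381, 0.264, 0.0092]
tcp_rot: [0.515, 0.857, 0.001, -0.0]
force: [-0.0, -0.5, -0.8]
width: 0.0596
clock: 11.3
tool_pos: [0.5382, 0.2641, 0.0096]
tcp_rot: [0.515, 0.857, 0.001, 0.0]
force: [-1.8, 1.0, 6.3]
width: 0.0124
to [-450.  -253.1 -171.7] turn 19.6 | now [0.5382 0.2641 0.0096] phi 118.0 tilt [ 0.002  0.003 -1.   ] q6 -1.86 t 11.3
```

```bash
python3 -m inch '[[0,0,-8,0],[0,0,-25,0],[0,0,-50,0],[0,0,-85,0],[0,0,-120,0],[0,0,-155,0],[0,0,-190,0],[0,0,-190,0]]'
python3 - <<'E'
from m import *
to([.526,-.2525,.2],98.45)
im,d,c=shot("wrist"); pickle.dump((im,d,c),open("w5.pkl","wb")); save("w5.png",im); print(env.get_obs()["force"])
E
```

```text
clock: 12.3
tool_pos: [0.5392, 0.2645, 0.2039]
tcp_rot: [0.515, 0.857, 0.005, 0.001]
force: [-0.0, -1.0, -3.5]
width: 0.0126
to [-4.501e+02 -2.547e+02  4.000e-01] turn 19.6 | now [0.5392 0.2645 0.2039] phi 118.0 tilt [ 0.007  0.007 -1.   ] q6 -1.86 t 12.3
[ 0.35297286  0.3002431  -4.13808505]
```

View pics/w5.png

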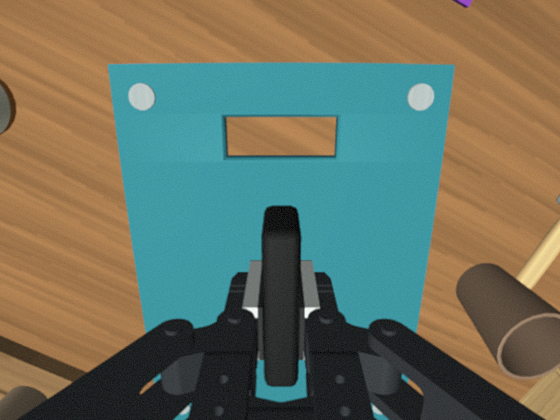

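The cover is held square: slot at (226..337, 115..157), front edge along row 65, handle in the jaws at (282,290).

```bash
cat >> m.py <<'E'
def held(im,c,o,dz=-.0036):
    T=R.from_quat(o["tcp_rot"]).as_matrix(); h=hsv(im).astype(int)
    t=(h[...,0]>85)&(h[...,0]<105)&(h[...,1]>100)
    m=~t; m[:100]=0; m[180:]=0; m[:,:170]=0; m[:,390:]=0
    b=blobs(m,500)[0][2]; ys,xs=np.nonzero(b)
    # plane through the plate's top, normal to tool z
    org,dr=rays(c,np.c_[xs,ys]); q0=(org-o["tool_pos"])@T; qd=dr@T
    s=(-dz-q0[2])/qd[:,2]; Q=(q0+qd*s[:,None])[:,:2]*1000
    r=cv2.minAreaRect(Q.astype(np.float32)); print("slot in tool xy mm",np.round(r[0],2),np.round(r[1],1),round(r[2],2),"px",xs.min(),xs.max(),ys.min(),ys.max())
    ex=[]
    for x in range(160,410,10):
        col=np.nonzero(t[40:100,x])[0]; ex.append((x,40+col[0]))
    org,dr=rays(c,ex); qd=dr@T; s=(-dz-q0[2])/qd[:,2]; E=(q0+qd*s[:,None])[:,:2]*1000
    k=np.polyfit(E[:,0],E[:,1],1); print("edge y at 0:",k[1].round(2),"angle",np.degrees(np.arctan(k[0])).round(2))
E
python3 - <<'E'
from m import *
im,d,c=pickle.load(open("w5.pkl","rb")); held(im,c,env.get_obs())
E
```

```text
slot in tool xy mm [ -0.97 -60.75] [15.5 43.8] 89.97 px 225 336 116 155
edge y at 0: -88.04 angle -0.06
```

```bash
python3 -m inch '[[-20,-11,0,1],[-55,-31,0,2],[-95,-54,0,4],[-135,-76,0,6],[-175,-99,0,8],[-215,-121,0,10],[-255,-144,0,12],[-295,-167,0,14],[-335,-189,0,16],[-375,-212,0,18],[-410,-232,0,19.6],[-435,-246,0,19.6],[-450,-255,0,19.6],[-450,-255,0,19.6],[-450,-255,0,19.6]]'
python3 -c "
from h import *
to([.5248,-.2518,.145],98.45)"
```

```text
clock: 14.22
tool_pos: [0.524, -0.2527, 0.1986]
tcp_rot: [0.653, 0.757, 0.003, -0.001]
force: [0.3, 0.4, -4.3]
width: 0.013
to [ 0.5  0.7 53.6] turn -0.0 | now [ 0.524  -0.2527  0.1986] phi 98.4 tilt [ 0.003  0.005 -1.   ] q6 -1.3 t 14.22
```

```bash
python3 -m inch '[[0.5,0.7,15,0],[0.5,0.7,30,0],[0.5,0.7,42,0],[0.5,0.7,50,0],[0.5,0.7,53.5,0],[0.5,0.7,53.5,0],[0.5,0.7,53.5,0]]'
python3 - <<'E'
from m import *
to([.5248,-.2518,.145],98.45)
o=env.get_obs(); im,d,c=shot("wrist"); pickle.dump((im,d,c,o),open("w6.pkl","wb")); save("w6.png",im); held(im,c,o)
E
```

```text
clock: 15.1
tool_pos: [0.5251, -0.252, 0.1456]
tcp_rot: [0.653, 0.757, 0.003, -0.0]
force: [-0.5, -0.2, -2.9]
width: 0.0129
to [ 0.2 -0.3  0.6] turn -0.0 | now [ 0.5251 -0.252   0.1456] phi 98.4 tilt [ 0.004  0.005 -1.   ] q6 -1.3 t 15.1
slot in tool xy mm [ -1.04 -61.98] [42.8 15.2] 0.04 px 226 335 116 155
edge y at 0: -88.71 angle 0.05
```

View pics/w6.png

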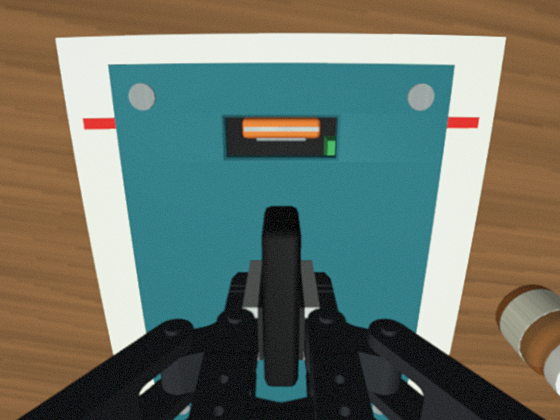

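Just above the wing: the wing shows through the slot at (281,128), slot (226..335, 116..155).

```bash
cat > w.py <<'E'
from m import *
def wing(im,c,o):
    h=hsv(im).astype(int); m=(h[...,0]<22)&(h[...,1]>60)&(h[...,2]>140)|((h[...,2]>190)&(h[...,1]<120)); m[:112]=0;m[160:]=0;m[:,:222]=0;m[:,340:]=0
    T=R.from_quat(o["tcp_rot"]).as_matrix()
    w=m&(h[...,1]<130)&(h[...,2]>150)
    for n,k in(("all",m),("white",w)):
        L=line(im,blobs(k,15)[0][2],c,.116); ys,xs=np.nonzero(blobs(k,15)[0][2]); print(n,L[3].round(4),"ang",round(L[1],2),L[2],"in tool xy mm",((np.r_[L[3],.116]-o["tool_pos"])@T*1000).round(2)[:2],xs.min(),xs.max(),ys.min(),ys.max())
E
python3 - <<'E'
from w import *
im,d,c,o=pickle.load(open("w6.pkl","rb")); wing(im,c,o)
E
```

```text
all [ 0.4645 -0.2618] ang 98.39 [ 8.2 34.9] in tool xy mm [ -1.01 -61.5 ] 243 319 119 137
white [ 0.4647 -0.2616] ang 98.88 [ 2.3 34.3] in tool xy mm [ -0.79 -61.29] 244 319 126 131
```

```bash
python3 -m inch '[[0.1,0.5,6,0],[0.1,0.5,12,0],[0.1,0.5,18,0],[0.1,0.5,24,0],[0.1,0.5,30,0],[0.1,0.5,35,0],[0.1,0.5,38,0],[0.1,0.5,38,0]]'
python3 - <<'E'
from w import *
to([.5255,-.2519,.0996],98.45)
o=env.get_obs(); im,d,c=shot("wrist"); pickle.dump((im,d,c,o),open("w7.pkl","wb")); save("w7.png",im); held(im,c,o); wing(im,c,o)
E
```

```text
clock: 16.15
tool_pos: [0.5256, -0.2516, 0.1074]
tcp_rot: [0.653, 0.757, 0.003, -0.0]
force: [-0.3, 0.8, -2.9]
width: 0.0127
to [-0.3 -0.2  7.8] turn -0.0 | now [ 0.5256 -0.2516  0.1074] phi 98.4 tilt [ 0.004  0.005 -1.   ] q6 -1.3 t 16.15
slot in tool xy mm [ -1.2  -61.99] [15.2 42.4] 89.99 px 226 335 116 155
edge y at 0: -88.73 angle 0.04
all [ 0.4646 -0.2619] ang 98.4 [ 8.3 35. ] in tool xy mm [ -1.28 -61.87] 232 329 130 153
white [ 0.4647 -0.2617] ang 98.38 [ 2.2 34.5] in tool xy mm [ -1.08 -61.69] 233 329 139 145
```

The wing is through the slot and centred to within 0.3 mm, with no contact force. Pressing down now.

```bash
python3 -m inch '[[0,0,2,0],[0,0,4,0],[0,0,6,0],[0,0,7.5,0],[0,0,8.5,0],[0,0,8.5,0]]' - 90
python3 -c "
from h import *
to([.5255,-.2519,.0996],98.45); print(env.get_obs()['force'])"
```

```text
clock: 16.95
tool_pos: [0.526, -0.2516, 0.0999]
tcp_rot: [0.653, 0.757, 0.003, 0.0]
force: [-2.6, 3.5, 6.3]
width: 0.0127
to [-0.2 -0.6  0.3] turn -0.0 | now [ 0.526  -0.2516  0.0999] phi 98.4 tilt [ 0.005  0.005 -1.   ] q6 -1.3 t 16.95
[-2.58936888  3.53841849  6.27743984]
```

```bash
python3 -m inch '[[0,0,1.5,0],[0,0,2.5,0],[0,0,3.5,0],[0,0,3.5,0],[0,0,3.5,0]]'
python3 -c "
from h import *
to([.5255,-.2519,.0996],98.45); print(env.get_obs()['force'])"
```

```text
clock: 17.58
tool_pos: [0.5261, -0.2516, 0.0996]
tcp_rot: [0.653, 0.758, 0.003, 0.001]
force: [-10.1, 7.6, 27.1]
width: 0.0122
to [-0.2 -0.6 -0. ] turn 0.0 | now [ 0.5261 -0.2516  0.0996] phi 98.5 tilt [ 0.006  0.004 -1.   ] q6 -1.3 t 17.58
[-10.11928616   7.58277897  27.06454969]
```

```bash
python3 - <<'E'
from w import *
o=env.get_obs(); im,d,c=shot("wrist"); held(im,c,o); wing(im,c,o)
im2,d2,c2=shot("scene"); u,v=project(c2,[.526,-.2525,.1])[0].astype(int); print(u,v)
save("w8.png",np.hstack([cv2.resize(im,(400,300)),cv2.resize(im2[v-60:v+60,u-80:u+80],(400,300),interpolation=2)]))
# plate vs frame height from wrist depth
def pt(u,v):
    org,dr=rays(c,[[u,v]]); E=np.array(c["extrinsics"]); f=-E[:3,2]; return org+dr[0]/(dr[0]@f)*np.median(d[v-2:v+3,u-2:u+3])
for p in((170,90),(390,90),(170,250),(390,250),(80,80),(485,80),(110,250),(455,250)): print(p,pt(*p).round(4))
o=env.get_obs(); print(o["force"],o["tool_pos"],o["clock"])
E
```

```text
slot in tool xy mm [ -1.13 -61.57] [16.1 42.5] 89.99 px 226 335 116 157
edge y at 0: -88.84 angle 0.05
all [ 0.4645 -0.2621] ang 98.39 [ 8.2 34.9] in tool xy mm [ -1.17 -62.36] 229 332 132 156
white [ 0.4649 -0.2617] ang 98.42 [ 2.4 34.3] in tool xy mm [ -0.92 -61.89] 231 332 142 149
194 222
(170, 90) [ 0.4538 -0.3058  0.0958]
(390, 90) [ 0.4415 -0.2236  0.0958]
(170, 250) [ 0.521  -0.3023  0.0957]
(390, 250) [ 0.507  -0.2074  0.0958]
(80, 80) [ 0.4553 -0.3434  0.0898]
(485, 80) [ 0.4316 -0.1852  0.09  ]
(110, 250) [ 0.5286 -0.3314  0.0895]
(455, 250) [ 0.5054 -0.175   0.0898]
[-9.74883808  9.18986991 25.7906629 ] [ 0.52606988 -0.2515995   0.09956173] 17.675
```

View pics/w8.png

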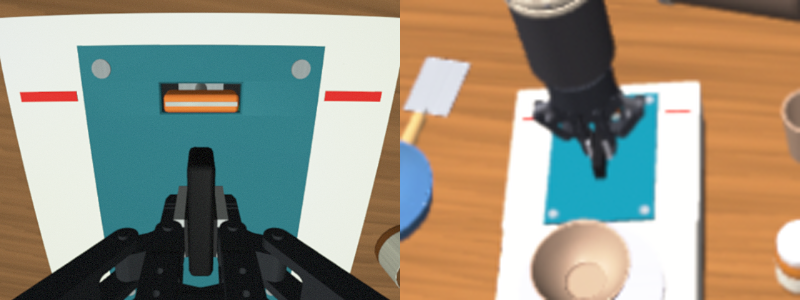

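```bash
python3 -m inch '[[0,0,3.5,0],[0,0,3.5,0],[0,0,3.5,0],[0,0,3.5,0]]' && python3 -c "
from h import *
o=env.get_obs(); print(o['force'],o['tool_pos']); env.job_done()"
```

```text
clock: 18.18
tool_pos: [0.5261, -0.2516, 0.0996]
tcp_rot: [0.652, 0.758, 0.003, 0.002]
force: [-11.2, 10.0, 29.4]
width: 0.0122
[-11.16191677   9.99862887  29.3501356 ] [ 0.52608498 -0.25164347  0.09956519]
the job is handed in; nothing more can be done
```

The hatch is closed and the job is handed in at about 18.2 s. `job_done` gives no verdict, so what follows is from my own last checks.

I turned the fastener about 52° clockwise while the cover was still on the bench, then checked it at about 0° from the marks. I picked up the teal cover by its handle, lowered its slot over the wing and pressed it down, and it was still held there at hand-in.

- **Fit:** the slot centre is within about 1 mm of the wing. The wing still points along the marks (98.4° against 98.45°).
- **Flush:** the plate's top measured 95.7–95.8 mm and the frame 89.5–90 mm. With a 6 mm plate, that means the cover is flush on the frame.
- **Push:** the wrist reads about 29 N upward, well above the 11.5 N the seal pushes back with. The jaws grip the handle at 90 N.
- **Side load:** the wrist also shows about 10–11 N along x and 10 N along y. The pose held steady, so I left it.
- **Bystanders:** I did not measure their final positions. All carries went over them with clearance, and the last views showed nothing out of place.

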